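# Measure the pressed herb brick on the slab

## Task

Check the height of the herb brick that lies on the marble slab: pick up the height gauge (blue carrying handle), keep it upright, set it down astride that brick with its foot over the brick's middle, and let go. Then lower its sprung foot (red knob) gently until it rests firmly on the brick, hold it there for a second, and let it come back up, leaving the gauge standing over the brick. Do not shift the bricks or disturb the other things.

Things in the scene. Friction and masses are not known exactly. Their poses are not given: they have to be found in the camera images.
- gauge: Loose height gauge, 0.7 kg, upright. Origin: on the underside, below the column; +x points along its fork. Rear base block 30 high, x -26 to +18, y -62 to +62; two steel runners 14 wide, 16 high reach on to x = +143, clear gap 96 between them, open in front. Column 18 x 22 at x = 0 with a blue handle on top. A sprung slide on it bears an arm along +x with foot and knob 85 ahead of the column.
- gauge_handle (a point): Centre of the blue carrying handle at the column's top, 26 (x) x 30 (y) x 50 high, its top 201 above the gauge's underside; this point is 178 above the underside. Its sides are free for fingers down to 152. Axes as the gauge.
- gauge_knob (a point): Centre of the red upright knob of the slide, 24 across, 40 high, 85 ahead of the column's axis (gauge +x), 98 above the foot's underside; below it a stem to the arm, whose top lies 45 below this point. It moves with the slide. Pushed with under 5 N it is stiff; beyond that (foot stopped by something) it gives down its stem on its own spring, up to 12 at 13 N. Axes as the gauge.
- gauge_foot (a point): Centre of the underside of the gauge's brass foot (22 across), straight below the knob.
- gauge_slide (a joint): The gauge's reading, m: height of the foot's underside above the gauge's underside, 0 to 0.085. A spring lifts the slide to its stop at 0.085, where it starts and returns when let go. Pushing it down takes about 2 N at the top, 5 N at the bottom (40 N/m), plus damping of 10 N per m/s.
- slab: White marble checking slab with brass edging, 230 x 230, let in flush with the counter (no step). Origin: its centre at counter level. Fixed.
- brick_brown: Dark brown pressed herb brick, loose, lying flat, 100 (x) x 60 (y) x 34 high, 170 g. Origin: centre of its underside; x along its length. One of the three bricks lies about the middle of the slab, the other two on paper sheets; which one varies.
- brick_brown_top (a point): Centre of the top face of the brown brick, 34 above its underside.
- brick_green: Green pressed herb brick, loose, lying flat, 100 (x) x 60 (y) x 46 high, 230 g. Origin: centre of its underside; x along its length. One of the three bricks lies about the middle of the slab, the other two on paper sheets; which one varies.
- brick_green_top (a point): Centre of the top face of the green brick, 46 above its underside.
- brick_ochre: Ochre yellow pressed herb brick, loose, lying flat, 100 (x) x 60 (y) x 58 high, 290 g. Origin: centre of its underside; x along its length. One of the three bricks lies about the middle of the slab, the other two on paper sheets; which one varies.
- brick_ochre_top (a point): Centre of the top face of the ochre brick, 58 above its underside.
- jar: Bystander: amber jar with a green cap and a pale label, 72 across, 110 high; origin at the centre of its underside.
- mortar: Bystander: white mortar, 92 across, 65 high; origin at the centre of its underside.
- scoop: Bystander: long spoon lying on the counter between slab and gauge, 170 long; origin under its middle, handle to -x.
- tin: Bystander: green tin with a white lid and a brown band, 70 across, 75 high; origin at the centre of its underside.
Not all that is in view belongs to the job. Of the things that look like the brick_brown, take the one that is farthest from the robot's base at the start.

How it is judged:
By the outcome, as a careful person would: the job done as asked, in the order asked, and still so for the second after the job is handed in, with the robot touching nothing.
It also fails if it takes over 58 s, if anything falls off the work surface, if the arm or the gripper's body presses on something with over 40 N, if the wrist force passes 120 N, or if a joint passes its speed limit or range.

## Robot

A 7-joint arm with a two-finger parallel gripper is mounted at the origin on the work surface. World frame = base frame: x ahead of the robot, y to its left, z up, the work surface at z = 0. Lengths are in m, angles in degrees, forces in N, time in s.
With the tool pointing down it reaches from about 0.4 to 0.875 m from the base axis. Payload 6.5 kg.
Tool frame: the origin (TCP) lies between the finger pads; the fingertips stand 19 mm ahead of it and the grasp point (between the pads) is the TCP; x points along the fingers, z is the direction in which the jaws open and shut, and the axes are right-handed (so a half turn about x gives the same grasp; the last joint's range is limited). The gripper opens to 88 mm and grips with 3 to 60 N. Pads are 18 mm wide; open, the fingers measure 123 mm over their backs; the gripper's body (75 mm by 187 mm) begins 45 mm behind the grasp point.
Start: joints at [67.941, 30.733, -0.252, 88.115, 0.149, 61.152, -4.079], TCP at [0.204, -0.617, 0.258] pointing down, gripper open.
Joint ranges: [-154.64, 154.64], [-21.42, 123.67], [-72.66, 72.17], [13.99, 137.28], [-74.86, 254.86], [10.95, 109.41], [-158.01, 158.01]. Speed limits (degrees/s): [136.94, 136.94, 180, 180, 180, 180, 180].

## Interface

Orientations are given as [roll, pitch, yaw] about the fixed x, y, z axes, in that order (R = Rz(yaw) Ry(pitch) Rx(roll)).
In Python, from rig import arm gives the robot as it stands.
- The arm moves only by the tool servo_tool, never from a script. Its argument "targets" is a list of rows, each an object of numbers: "tx", "ty", "tz": the shift along the tool's x, y, z in m; "ax", "ay", "az": the turn, a rotation vector about the tool's x, y, z in degrees; "hand": the closure, from 0 (fully open) to 1 (shut). In form: [{"tx": .., "ty": .., "tz": .., "ax": .., "ay": .., "az": .., "hand": ..}, ...]. A call has 1 to 5 rows; each row shifts and turns the commanded pose from where the row before left it, along the tool's axes as they then stand; what a row does not reach is not made up. A row lasts 1/8 s, in which the tool goes at most 62.5 mm and 10.7 degrees, less where a joint would pass 70% of its speed; a pose out of reach is approached as far as the arm can. A call with a gripper value outside its range is refused whole. The fingers move at their own pace and stop on an object; the grip force is fixed at half the most. Time passes only in rows, so rows that do not move let the fingers close. It gives the time, the measured TCP pose, the force and the opening at its end, in the units of the state.
- arm.read_state(): the state, without advancing time (a new reading comes with each control period).
- arm.grab_frame(name): name is "side" or "top"; returns (picture, depth): 400x640x3 uint8, red, green, blue; 400x640 float32, m along the optical axis (not along the pixel's ray), 0 where there is no reading.
- arm.camera_params(name): a dict with "vfov" (degrees; the focal length in pixels is half the picture's height over the tangent of half this angle, whatever the lens; pixels are square), "cx", "cy" (the principal point, pixels), "dist_coeffs" ([k1, k2, p1, p2, k3] as OpenCV has them; the pictures are not rectified), "world_to_cam" (4x4, takes a point from world to camera coordinates). Camera axes: x right, y down, z forward; pixel columns grow to the right and rows downward; lengths in m; the calibration is good to about 2 mm. A picture is of the moment at which its call begins. camera_params takes no time and is no camera call.
- arm.job_done(): hands the job in, once; it reports no verdict.
The state is a dict: "time": time; "q": joint angles; "dq": joint speeds; "effort": joint torques, N m; "eef_pos": TCP position; "orientation": TCP orientation; "wrist_force": force on the tool from outside, world axes, zero at the start; "ft_torque": the same for the moment, N m; "gripper_width": finger opening in m.
Only numpy, scipy, OpenCV 4.12 (cv2) and the standard library are available. Lean on these libraries where they do the work, as an engineer would, in place of code of your own. Each camera call takes 0.05 s, during which the arm holds its last target. There are 200 camera calls.

## Working session

There is one attempt and no reset: what is moved stays moved. The work goes in short steps, Python scripts to look and compute and a tool call to move; the robot and the scene stay as the last step left them, time stands still between calls to the robot, and variables do not carry over. Pictures are saved under pics/ and viewed, about 8 in all and at most 12, crops included, and the job is handed in when it is done.

Besides the shell and the picture viewer there is one more tool, called after "Request:" as name([rows], argument=value, ...), one row to a line, values as JSON. servo_tool: Moves the arm, as the interface text tells. Its arguments: {"type":"object","properties":{"targets":{"type":"array"}},"required":["targets"]}

```bash
mkdir -p pics; cat > h.py <<'E'
import numpy as np, cv2
from rig import arm
def K(n):
    p=arm.camera_params(n); f=200/np.tan(np.radians(p['vfov']/2))
    return np.array([[f,0,p['cx']],[0,f,p['cy']],[0,0,1]]),np.array(p['dist_coeffs'],float),np.array(p['world_to_cam'],float)
def ray(n,uv):
    k,d,T=K(n); uv=np.array(uv,float).reshape(-1,1,2)
    x=cv2.undistortPoints(uv,k,d).reshape(-1,2); R=T[:3,:3]
    return -R.T@T[:3,3], np.c_[x,np.ones(len(x))]@R
def onz(n,uv,z):
    o,r=ray(n,uv); return o+r*((z-o[2])/r[:,2])[:,None]
def proj(n,P):
    k,d,T=K(n); return cv2.projectPoints(np.array(P,float).reshape(-1,3),cv2.Rodrigues(T[:3,:3])[0],T[:3,3],k,d)[0].reshape(-1,2)
def cloud(n,dep):
    v,u=np.mgrid[0:400,0:640]; o,r=ray(n,np.c_[u.ravel(),v.ravel()])
    return (o+r*dep.reshape(-1,1)).reshape(400,640,3)
E
python3 - <<'E'
from h import *
for n in('top','side'):
    im,d=arm.grab_frame(n); cv2.imwrite(f'pics/{n}0.png',im[:,:,::-1]); np.savez(f'{n}0.npz',im=im,d=d)
    print(n,ray(n,[[320,200]]),d[200,320])
print(arm.read_state())
E
```

```text
top (array([0.44662959, 0.04304701, 1.77181233]), array([[ 0.09782733, -0.00318867, -0.99526472]])) 1.7812864
side (array([0.10459436, 1.09362139, 1.16360331]), array([[ 0.30614553, -0.68706687, -0.65899038]])) 1.7606727
{'time': 0.1, 'q': array([67.94125882, 30.77333606, -0.25676134, 88.16330958,  0.14897323,
       61.15170449, -4.08146017]), 'dq': array([-0.07599448, -0.04187328,  0.06116419, -0.15411399,  0.04213456,
        0.09555142,  0.00419283]), 'effort': array([ 3.27309433e-03, -5.72087681e+01,  9.94435586e-01, -2.52233040e+01,
       -5.61333681e-02,  1.34217276e-02,  1.25381194e-05]), 'eef_pos': array([ 0.20358078, -0.61675719,  0.25693598]), 'orientation': array([-176.56607826,   89.91198042,  111.70389166]), 'wrist_force': array([-0.2612152 , -0.24671583, -0.5732846 ]), 'ft_torque': array([-0.04144262, -0.03687702, -0.02176955]), 'gripper_width': 0.08817466643432796}
```

View pics/top0.png

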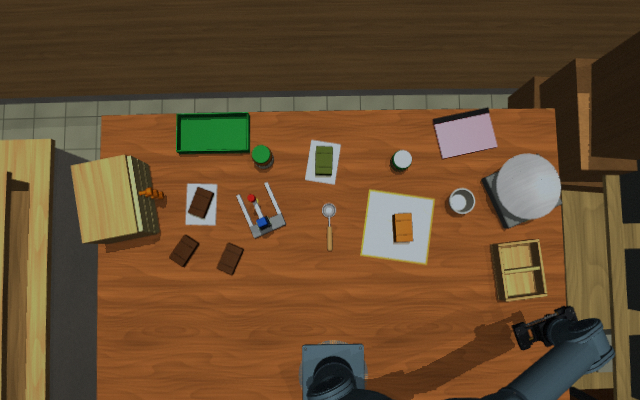

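View pics/side0.png

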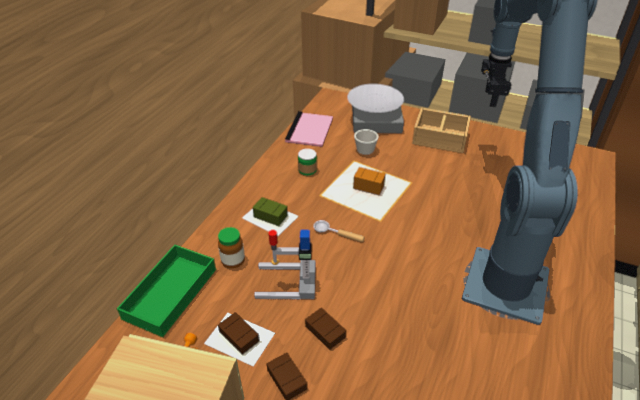

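The top view shows the ochre brick on the slab at (403,227). The gauge's blue handle is at (263,222), its red knob at (252,198) and the scoop at (330,225). The side view agrees. The brown bricks aren't part of this job. Next I'll measure.

```bash
cat >> h.py <<'E'
def mask(im,lo,hi,roi):
    hsv=cv2.cvtColor(im,cv2.COLOR_RGB2HSV); m=cv2.inRange(hsv,lo,hi)
    z=np.zeros_like(m); x0,y0,x1,y1=roi; z[y0:y1,x0:x1]=m[y0:y1,x0:x1]
    n,l,s,_=cv2.connectedComponentsWithStats(z); return l==1+np.argmax(s[1:,4])
RANGES=dict(blue=((105,120,30),(130,255,255)),red=((172,150,60),(180,255,255)),ochre=((10,180,60),(22,255,255)))
def topface(n,im,d,col,roi,z,tol=.005):
    m=mask(im,*RANGES[col],roi); C=cloud(n,d); P=C[m]; zz=P[:,2]
    t=m&(abs(C[:,:,2]-z)<tol)
    uv=np.argwhere(t)[:,::-1].astype(np.float32)
    print(n,col,m.sum(),len(uv),'z pct',np.percentile(zz,[2,50,90,98]).round(4))
    if len(uv)<3: return None
    W=onz(n,uv,z)[:,:2]; r=cv2.minAreaRect((W*1000).astype(np.float32))
    print('  mean',W.mean(0).round(4),'rect',np.round(r[0],1),np.round(r[1],1),round(r[2],1)); return W
E
python3 - <<'E'
from h import *
D={n:np.load(n+'0.npz') for n in('top','side')}
R={'top':dict(blue=(235,195,290,245),red=(240,188,270,212),ochre=(385,205,420,250)),'side':dict(blue=(290,225,320,265),red=(262,225,282,250),ochre=(345,160,395,200))}
for n in D:
  for c,z in(('blue',.201),('red',.203),('ochre',.058)): topface(n,D[n]['im'],D[n]['d'],c,R[n][c],z,.008)
for n,b in(('top',(230,150,350,270,5)),('side',(220,150,400,320,4))):
  x0,y0,x1,y1,s=b
  cv2.imwrite(f'pics/{n}_g.png',cv2.resize(D[n]['im'][y0:y1,x0:x1,::-1],None,fx=s,fy=s,interpolation=cv2.INTER_CUBIC))
# steel base/runner pixels: grey
im=D['top']['im'];C=cloud('top',D['top']['d']);hsv=cv2.cvtColor(im,cv2.COLOR_RGB2HSV)
m=(hsv[:,:,1]<70)&(C[:,:,2]>.010)&(C[:,:,2]<.022);m[:,:232]=0;m[:,290:]=0;m[:175]=0;m[245:]=0
uv=np.argwhere(m)[:,::-1];W=onz('top',uv,.016)[:,:2]*1000
print(len(W),cv2.minAreaRect(W.astype(np.float32)))
E
```

```text
top blue 86 70 z pct [0.1431 0.2    0.2042 0.2059]
  mean [0.5334 0.2268] rect [533.6 227.3] [26.  27.2] 26.1Traceback (most recent call last):
  File "<stdin>", line 5, in <module>
  File "h.py", line 23, in topface
    m=mask(im,*RANGES[col],roi); C=cloud(n,d); P=C[m]; zz=P[:,2]
  File "h.py", line 20, in mask
    n,l,s,_=cv2.connectedComponentsWithStats(z); return l==1+np.argmax(s[1:,4])
                                                             ~~~~~~~~~^^^^^^^^^
    return _wrapfunc(a, 'argmax', axis=axis, out=out, **kwds)
    return bound(*args, **kwds)
ValueError: attempt to get argmax of an empty sequence
```

```bash
sed -i "s/red=((172,150,60),(180,255,255))/red=((0,190,60),(5,255,255))/" h.py
python3 - <<'E'
from h import *
D={n:np.load(n+'0.npz') for n in('top','side')}
print(cv2.cvtColor(D['top']['im'],cv2.COLOR_RGB2HSV)[196:201,249:255].tolist()[2])
R={'top':dict(blue=(235,195,290,245),red=(244,190,260,206),ochre=(385,205,420,250)),'side':dict(blue=(290,225,320,265),red=(262,225,282,250),ochre=(345,160,395,200))}
for n in D:
  for c,z in(('blue',.201),('red',.203),('ochre',.058)):
    try: topface(n,D[n]['im'],D[n]['d'],c,R[n][c],z,.008)
    except ValueError: print(n,c,'none')
x0,y0,x1,y1,s=230,150,430,270,4
cv2.imwrite('pics/top_g.png',cv2.resize(D['top']['im'][y0:y1,x0:x1,::-1],None,fx=s,fy=s,interpolation=cv2.INTER_CUBIC))
im=D['top']['im'];C=cloud('top',D['top']['d']);hsv=cv2.cvtColor(im,cv2.COLOR_RGB2HSV)
m=(hsv[:,:,1]<70)&(C[:,:,2]>.010)&(C[:,:,2]<.022);m[:,:232]=0;m[:,290:]=0;m[:175]=0;m[245:]=0
uv=np.argwhere(m)[:,::-1];W=onz('top',uv,.016)[:,:2]*1000
print(len(W),cv2.minAreaRect(W.astype(np.float32)))
m=(hsv[:,:,1]<60)&(hsv[:,:,2]>120);m[:,:355]=0;m[:,440:]=0;m[:185]=0;m[268:]=0
uv=np.argwhere(m)[:,::-1];print('slab',cv2.minAreaRect((onz('top',uv,0)[:,:2]*1000).astype(np.float32)))
E
```

```text
[[1, 218, 172], [1, 219, 170], [1, 220, 169], [1, 216, 171], [1, 216, 171], [1, 221, 98]]
top blue 86 70 z pct [0.1431 0.2    0.2042 0.2059]
  mean [0.5334 0.2268] rect [533.6 227.3] [26.  27.2] 26.1
top red 46 40 z pct [0.001  0.2029 0.2073 0.2101]
  mean [0.6114 0.2608] rect [611.6 260.3] [20.7 18.1] 44.4
top ochre 439 422 z pct [0.049  0.058  0.0626 0.0653]
  mean [ 0.5156 -0.2504] rect [ 514.3 -250.5] [56.1 94.2] 89.1
side blue 175 78 z pct [0.1501 0.1871 0.202  0.204 ]
  mean [0.5345 0.2313] rect [534.5 233. ] [21.2 33.8] 25.0
side red 99 40 z pct [0.1663 0.1889 0.2033 0.2051]
  mean [0.6114 0.2659] rect [611.6 266.3] [17.2 22.7] 37.6
side ochre 583 304 z pct [0.0068 0.0518 0.0603 0.0633]
  mean [ 0.5128 -0.2449] rect [ 513.4 -242.3] [98.1 72.3] 7.8
222 ((588.7482299804688, 251.3856964111328), (164.89862060546875, 123.25254821777344), 23.39710807800293)
slab ((520.4615478515625, -240.61819458007812), (230.2699432373047, 230.1754150390625), 80.9562759399414)
```

View pics/top_g.png

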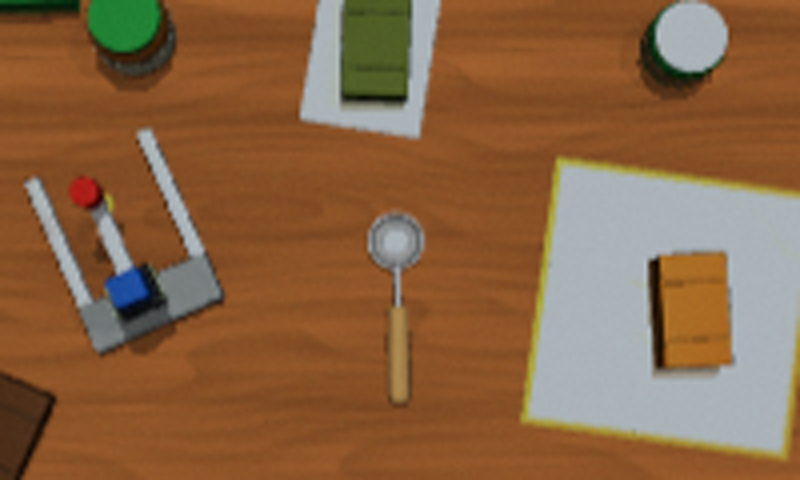

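Gauge yaw is about 23.4° with the handle at (0.535, 0.228), consistent across the handle, knob and fork fits. Next: the brick yaw, and a helper that gives the tool-frame deltas.

```bash
cat >> h.py <<'E'
from scipy.spatial.transform import Rotation as Ro
def delta(p,yaw,quiet=False):
    """shift/turn in tool axes to put TCP at p, pointing down, tool z along world yaw (or +180)"""
    s=arm.read_state(); R=Ro.from_euler('xyz',s['orientation'],degrees=True)
    best=None
    for y in(yaw,yaw+180):
        z=np.array([np.cos(np.radians(y)),np.sin(np.radians(y)),0]);x=np.array([0,0,-1.])
        T=Ro.from_matrix(np.c_[x,np.cross(z,x),z]); v=(R.inv()*T).as_rotvec(degrees=True)
        print('turn',v.round(2),'for yaw',y,'shift after turn mm',(T.inv().apply(np.array(p)-s['eef_pos'])*1000).round(1))
    print('shift now mm',(R.inv().apply(np.array(p)-s['eef_pos'])*1000).round(1),'| pos',s['eef_pos'].round(4),'q',s['q'].round(1),'F',s['wrist_force'].round(1),'w',round(s['gripper_width'],4),'t',round(s['time'],2))
E
python3 - <<'E'
from h import *
for n,roi in(('top',(385,205,420,250)),('side',(345,160,395,200))):
    D=np.load(n+'0.npz'); m=mask(D['im'],*RANGES['ochre'],roi);C=cloud(n,D['d'])
    t=m&(abs(C[:,:,2]-.058)<.006); uv=np.argwhere(t)[:,::-1].astype(float); W=onz(n,uv,.058)[:,:2]
    w,v=np.linalg.eigh(np.cov(W.T)); print(n,W.mean(0),np.sqrt(12*w),np.degrees(np.arctan2(v[1,1],v[0,1])))
    if n=='top':
        for side in(0,-1):
            e=np.array([[np.where(t[r])[0][side]+(-.5,0,.5)[side+1 if side==0 else 0],r] for r in range(215,240)],float) if False else np.array([[np.where(t[r])[0][side],r] for r in range(217,239)],float)
            Q=onz(n,e,.058); f=np.polyfit(Q[:,0],Q[:,1],1); print('edge yaw',np.degrees(np.arctan(f[0])),'y at .5145',np.polyval(f,.5145))
delta([.5,-.35,.34],23.4)
E
```

```text
top [ 0.51566782 -0.25058677] [0.05749628 0.09591438] -177.8520066628343
edge yaw 2.073422270314496 y at .5145 -0.22444743931497263
edge yaw 2.1297493146912365 y at .5145 -0.2769267984554525
side [ 0.51293159 -0.24619579] [0.05839781 0.09756986] -178.5208892563
turn [-9.513e+01 -7.000e-02 -7.000e-02] for yaw 23.4 shift after turn mm [-83.1 127.1 378. ]
turn [ 8.487e+01 -7.000e-02  7.000e-02] for yaw 203.4 shift after turn mm [ -83.1 -127.1 -378. ]
shift now mm [ -82.9  365.1 -160.5] | pos [ 0.2036 -0.6168  0.2569] q [67.9 30.8 -0.3 88.2  0.1 61.2 -4.1] F [-0.3 -0.2 -0.6] w 0.0882 t 0.1
```

Request:
servo_tool([
  {"tx":-0.017,"ax":-9.5,"hand":0.3},
  {"tx":-0.017,"ax":-9.5,"hand":0.3},
  {"tx":-0.017,"ax":-9.5,"hand":0.3},
  {"tx":-0.017,"ax":-9.5,"hand":0.3},
  {"tx":-0.017,"ax":-9.5,"hand":0.3},
])

```text
invalid input at $.targets[0]: expected keys tx, ty, tz, ax, ay, az, hand
```

Request:
servo_tool([
  {"ax":-9.5,"hand":0.3},
  {"ax":-9.5,"hand":0.3},
  {"ax":-9.5,"hand":0.3},
  {"ax":-9.5,"hand":0.3},
  {"ax":-9.5,"hand":0.3},
])

```text
invalid input at $.targets[0]: expected keys tx, ty, tz, ax, ay, az, hand
```

```bash
python3 - <<'E'
from h import *
delta([.5,-.35,.34],23.4); delta([.535,.229,.34],23.4)
E
```

```text
turn [-9.513e+01 -7.000e-02 -7.000e-02] for yaw 23.4 shift after turn mm [-83.1 127.1 378. ]
turn [ 8.487e+01 -7.000e-02  7.000e-02] for yaw 203.4 shift after turn mm [ -83.1 -127.1 -378. ]
shift now mm [ -82.9  365.1 -160.5] | pos [ 0.2036 -0.6168  0.2569] q [67.9 30.8 -0.3 88.2  0.1 61.2 -4.1] F [-0.3 -0.2 -0.6] w 0.0882 t 0.1
turn [-9.513e+01 -7.000e-02 -7.000e-02] for yaw 23.4 shift after turn mm [-83.1 644.6 640.1]
turn [ 8.487e+01 -7.000e-02  7.000e-02] for yaw 203.4 shift after turn mm [ -83.1 -644.6 -640.1]
shift now mm [ -82.   579.8 -699.4] | pos [ 0.2036 -0.6168  0.2569] q [67.9 30.8 -0.3 88.2  0.1 61.2 -4.1] F [-0.3 -0.2 -0.6] w 0.0882 t 0.1
```

All keys are needed in every row.

Request:
servo_tool([
  {"tx":-0.017,"ty":0,"tz":0,"ax":-9.5,"ay":0,"az":0,"hand":0.3},
  {"tx":-0.017,"ty":0,"tz":0,"ax":-9.5,"ay":0,"az":0,"hand":0.3},
  {"tx":-0.017,"ty":0,"tz":0,"ax":-9.5,"ay":0,"az":0,"hand":0.3},
  {"tx":-0.017,"ty":0,"tz":0,"ax":-9.5,"ay":0,"az":0,"hand":0.3},
  {"tx":-0.017,"ty":0,"tz":0,"ax":-9.5,"ay":0,"az":0,"hand":0.3},
])

```text
time: 0.72
eef_pos: [0.2036, -0.617, 0.3428]
orientation: [141.0, 89.9, 117.1]
wrist_force: [-0.2, 0.5, -0.0]
gripper_width: 0.0617
```

Request:
servo_tool([
  {"tx":0,"ty":0,"tz":0,"ax":-9.5,"ay":0,"az":0,"hand":0.3},
  {"tx":0,"ty":0,"tz":0,"ax":-9.5,"ay":0,"az":0,"hand":0.3},
  {"tx":0,"ty":0,"tz":0,"ax":-9.5,"ay":0,"az":0,"hand":0.3},
  {"tx":0,"ty":0,"tz":0,"ax":-9.5,"ay":0,"az":0,"hand":0.3},
  {"tx":0,"ty":0,"tz":0,"ax":-9.5,"ay":0,"az":0,"hand":0.3},
])

```text
time: 1.35
eef_pos: [0.2035, -0.617, 0.3421]
orientation: [91.8, 89.9, 115.4]
wrist_force: [0.1, -0.9, 0.6]
gripper_width: 0.0616
```

```bash
python3 - <<'E'
from h import *
delta([.5,-.35,.34],23.4); delta([.535,.229,.34],23.4)
E
```

```text
turn [ 0.18 -0.   -0.06] for yaw 23.4 shift after turn mm [  2.1 127.3 378.1]
turn [-1.7982e+02  1.0000e-01 -0.0000e+00] for yaw 203.4 shift after turn mm [   2.1 -127.3 -378.1]
shift now mm [  2.3 126.1 378.5] | pos [ 0.2035 -0.617   0.3421] q [ 81.2  28.2 -20.   81.6   9.8  72.   84. ] F [ 0.1 -0.9  0.6] w 0.0616 t 1.35
turn [ 0.18 -0.   -0.06] for yaw 23.4 shift after turn mm [  2.1 644.8 640.2]
turn [-1.7982e+02  1.0000e-01 -0.0000e+00] for yaw 203.4 shift after turn mm [   2.1 -644.8 -640.2]
shift now mm [  2.8 642.8 642.2] | pos [ 0.2035 -0.617   0.3421] q [ 81.2  28.2 -20.   81.6   9.8  72.   84. ] F [ 0.1 -0.9  0.6] w 0.0616 t 1.35
```

Request:
servo_tool([
  {"tx":0,"ty":0.018,"tz":0.054,"ax":0,"ay":0,"az":0,"hand":0.3},
  {"tx":0,"ty":0.018,"tz":0.054,"ax":0,"ay":0,"az":0,"hand":0.3},
  {"tx":0,"ty":0.018,"tz":0.054,"ax":0,"ay":0,"az":0,"hand":0.3},
  {"tx":0,"ty":0.018,"tz":0.054,"ax":0,"ay":0,"az":0,"hand":0.3},
  {"tx":0,"ty":0.018,"tz":0.054,"ax":0,"ay":0,"az":0,"hand":0.3},
])

```text
time: 1.98
eef_pos: [0.4171, -0.4265, 0.3424]
orientation: [129.2, 90.0, 152.5]
wrist_force: [0.3, -0.1, -0.3]
gripper_width: 0.0618
```

Request:
servo_tool([
  {"tx":0,"ty":0.018,"tz":0.054,"ax":0,"ay":0,"az":0,"hand":0.3},
  {"tx":0,"ty":0.018,"tz":0.054,"ax":0,"ay":0,"az":0,"hand":0.3},
  {"tx":0,"ty":0.045,"tz":0.023,"ax":0,"ay":0,"az":0,"hand":0.3},
  {"tx":0,"ty":0.045,"tz":0.023,"ax":0,"ay":0,"az":0,"hand":0.3},
  {"tx":0,"ty":0.045,"tz":0.023,"ax":0,"ay":0,"az":0,"hand":0.3},
])

```text
time: 2.6
eef_pos: [0.511, -0.1991, 0.3423]
orientation: [135.3, 90.0, 158.6]
wrist_force: [-0.7, 0.4, -0.0]
gripper_width: 0.0619
```

Request:
servo_tool([
  {"tx":0,"ty":0.045,"tz":0.023,"ax":0,"ay":0,"az":0,"hand":0.3},
  {"tx":0,"ty":0.045,"tz":0.023,"ax":0,"ay":0,"az":0,"hand":0.3},
  {"tx":0,"ty":0.045,"tz":0.023,"ax":0,"ay":0,"az":0,"hand":0.3},
  {"tx":0,"ty":0.045,"tz":0.023,"ax":0,"ay":0,"az":0,"hand":0.3},
  {"tx":0,"ty":0.045,"tz":0.023,"ax":0,"ay":0,"az":0,"hand":0.3},
])

```text
time: 3.22
eef_pos: [0.5278, 0.0526, 0.3425]
orientation: [-161.9, 90.0, -138.6]
wrist_force: [-0.5, -0.2, -0.4]
gripper_width: 0.0619
```

```bash
python3 - <<'E'
from h import *
delta([.535,.229,.34],23.4)
E
```

```text
turn [-0.15 -0.03  0.01] for yaw 23.4 shift after turn mm [  2.5 159.   76.7]
turn [1.7985e+02 1.0000e-02 4.0000e-02] for yaw 203.4 shift after turn mm [   2.5 -159.   -76.7]
shift now mm [  2.4 159.2  76.3] | pos [0.5278 0.0526 0.3425] q [ 20.1  18.1 -38.   98.8  11.9  67.3   2.1] F [-0.5 -0.2 -0.4] w 0.0619 t 3.23
```

Request:
servo_tool([
  {"tx":0,"ty":0.04,"tz":0.019,"ax":0,"ay":0,"az":0,"hand":0.3},
  {"tx":0,"ty":0.04,"tz":0.019,"ax":0,"ay":0,"az":0,"hand":0.3},
  {"tx":0.02,"ty":0.04,"tz":0.019,"ax":0,"ay":0,"az":0,"hand":0.3},
  {"tx":0.04,"ty":0.039,"tz":0.019,"ax":-0.15,"ay":0,"az":0,"hand":0.3},
  {"tx":0.03,"ty":0,"tz":0,"ax":0,"ay":0,"az":0,"hand":0.3},
])

```text
time: 3.85
eef_pos: [0.5334, 0.2314, 0.2511]
orientation: [105.9, 89.8, 129.7]
wrist_force: [0.8, -0.8, -0.1]
gripper_width: 0.0616
```

```bash
python3 - <<'E'
from h import *
delta([.535,.229,.181],23.4)
im,d=arm.grab_frame('side'); cv2.imwrite('pics/side1.png',cv2.resize(im[150:320,200:400,::-1],None,fx=4,fy=3.5,interpolation=cv2.INTER_CUBIC))
tip=arm.read_state()['eef_pos']
print(proj('side',[tip, tip-[0,0,.019]]))
E
```

```text
turn [ 0.35 -0.04 -0.15] for yaw 23.4 shift after turn mm [70.1 -2.9  0.5]
turn [-1.7965e+02  2.3000e-01 -7.0000e-02] for yaw 203.4 shift after turn mm [70.1  2.9 -0.5]
shift now mm [70.1 -3.1  0.6] | pos [0.5334 0.2314 0.2511] q [  0.3  29.4 -38.3  97.5  20.4  60.2 -20.9] F [ 0.8 -0.8 -0.1] w 0.0616 t 3.85
[[305.22199793 220.79650058]
 [305.36938117 226.08943874]]
```

View pics/side1.png

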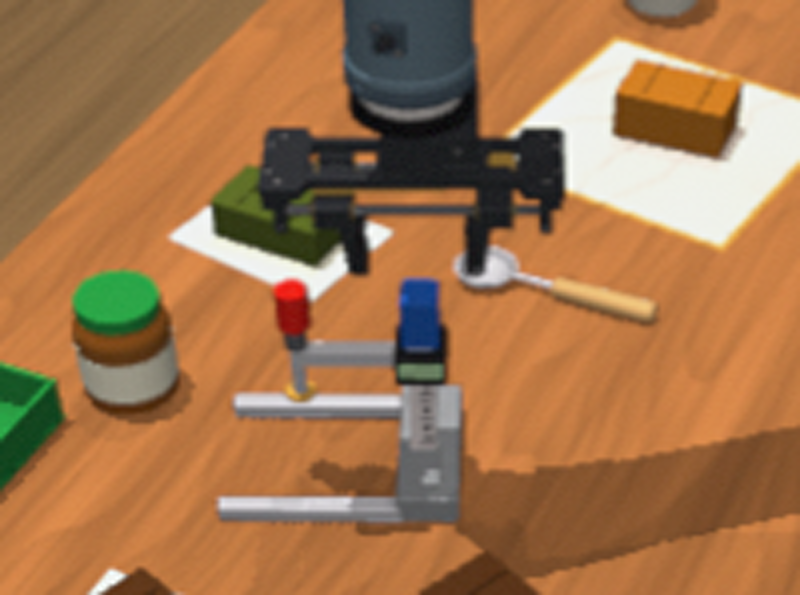

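The side view shows the fingers straddling the handle along the fork axis: tips at crop x 357 and 478, handle at 419. The body bar is well above the red knob. Descending.

Request:
servo_tool([
  {"tx":0.017,"ty":-0.002,"tz":0,"ax":0.3,"ay":0,"az":-0.1,"hand":0.3},
  {"tx":0.017,"ty":-0.001,"tz":0,"ax":0,"ay":0,"az":0,"hand":0.3},
  {"tx":0.017,"ty":0,"tz":0,"ax":0,"ay":0,"az":0,"hand":0.3},
  {"tx":0.016,"ty":0,"tz":0,"ax":0,"ay":0,"az":0,"hand":0.3},
  {"tx":0,"ty":0,"tz":0,"ax":0,"ay":0,"az":0,"hand":0.3},
])

```text
time: 4.53
eef_pos: [0.5356, 0.224, 0.1844]
orientation: [-143.4, 89.8, -120.3]
wrist_force: [-1.0, -0.1, -0.1]
gripper_width: 0.0618
```

```bash
python3 - <<'E'
from h import *
delta([.535,.229,.183],23.4)
E
```

```text
turn [-0.28 -0.13  0.1 ] for yaw 23.4 shift after turn mm [1.4 4.8 1.5]
turn [1.7972e+02 1.6000e-01 2.1000e-01] for yaw 203.4 shift after turn mm [ 1.4 -4.8 -1.5]
shift now mm [1.4 4.8 1.4] | pos [0.5356 0.224  0.1844] q [ -1.   33.9 -35.8 100.8  24.1  53.3 -23.8] F [-1.  -0.1 -0.1] w 0.0618 t 4.53
```

Request:
servo_tool([
  {"tx":0.001,"ty":0.0045,"tz":0.001,"ax":0,"ay":0,"az":0,"hand":0.3},
  {"tx":0,"ty":0,"tz":0,"ax":0,"ay":0,"az":0,"hand":0.3},
  {"tx":0,"ty":0,"tz":0,"ax":0,"ay":0,"az":0,"hand":0.5},
  {"tx":0,"ty":0,"tz":0,"ax":0,"ay":0,"az":0,"hand":0.6},
  {"tx":0,"ty":0,"tz":0,"ax":0,"ay":0,"az":0,"hand":0.7},
])

```text
time: 5.15
eef_pos: [0.5355, 0.229, 0.1848]
orientation: [-85.8, 89.9, -62.7]
wrist_force: [-0.6, -0.7, 0.2]
gripper_width: 0.0337
```

Request:
servo_tool([
  {"tx":0,"ty":0,"tz":0,"ax":0,"ay":0,"az":0,"hand":0.8},
  {"tx":0,"ty":0,"tz":0,"ax":0,"ay":0,"az":0,"hand":0.9},
  {"tx":0,"ty":0,"tz":0,"ax":0,"ay":0,"az":0,"hand":1},
  {"tx":0,"ty":0,"tz":0,"ax":0,"ay":0,"az":0,"hand":1},
  {"tx":0,"ty":0,"tz":0,"ax":0,"ay":0,"az":0,"hand":1},
])

```text
time: 5.78
eef_pos: [0.5345, 0.2285, 0.1846]
orientation: [-134.1, 89.8, -111.0]
wrist_force: [-5.2, -2.0, 5.6]
gripper_width: 0.0256
```

```bash
python3 - <<'E'
from h import *
delta([.535,.229,.183],23.4)
E
```

```text
turn [-0.28 -0.13  0.13] for yaw 23.4 shift after turn mm [1.6 0.2 0.6]
turn [179.72   0.21   0.2 ] for yaw 203.4 shift after turn mm [ 1.6 -0.2 -0.6]
shift now mm [1.6 0.2 0.6] | pos [0.5345 0.2285 0.1846] q [ -1.5  33.9 -35.8 100.6  24.1  53.4 -24.2] F [-5.2 -2.   5.6] w 0.0256 t 5.78
```

Gripped at a width of 25.6 mm, matching the 26 mm handle. Lifting.

Request:
servo_tool([
  {"tx":-0.005,"ty":0,"tz":0,"ax":0,"ay":0,"az":0,"hand":1},
  {"tx":-0.01,"ty":0,"tz":0,"ax":0,"ay":0,"az":0,"hand":1},
  {"tx":-0.02,"ty":0,"tz":0,"ax":0,"ay":0,"az":0,"hand":1},
  {"tx":-0.025,"ty":0,"tz":0,"ax":0,"ay":0,"az":0,"hand":1},
  {"tx":-0.025,"ty":0,"tz":0,"ax":0,"ay":0,"az":0,"hand":1},
])

```text
time: 6.4
eef_pos: [0.5355, 0.2294, 0.2717]
orientation: [-54.2, 89.9, -31.1]
wrist_force: [0.2, 0.1, -7.3]
gripper_width: 0.0258
```

Request:
servo_tool([
  {"tx":-0.02,"ty":0,"tz":0,"ax":0,"ay":0,"az":0,"hand":1},
  {"tx":-0.015,"ty":0,"tz":0,"ax":0,"ay":0,"az":0,"hand":1},
  {"tx":-0.005,"ty":0,"tz":0,"ax":0,"ay":0,"az":0,"hand":1},
  {"tx":0,"ty":0,"tz":0,"ax":0,"ay":0,"az":0,"hand":1},
  {"tx":0,"ty":0,"tz":0,"ax":0,"ay":0,"az":0,"hand":1},
])

```text
time: 7.02
eef_pos: [0.5349, 0.2289, 0.3088]
orientation: [-131.6, 89.9, -108.4]
wrist_force: [-0.2, 0.1, -7.6]
gripper_width: 0.0255
```

```bash
python3 - <<'E'
from h import *
delta([.429,-.251,.31],2)
im,d=arm.grab_frame('side'); cv2.imwrite('pics/side2.png',cv2.resize(im[110:310,190:410,::-1],None,fx=3,fy=3,interpolation=cv2.INTER_CUBIC))
E
```

```text
turn [21.12 -0.07  0.12] for yaw 2 shift after turn mm [  -1.2 -475.9 -122.6]
turn [-1.5888e+02 -1.7000e-01 -1.0000e-01] for yaw 182 shift after turn mm [ -1.2 475.9 122.6]
shift now mm [   0.  -399.8 -285.9] | pos [0.5349 0.2289 0.3088] q [  1.4  26.1 -39.4  93.8  17.8  66.6 -19.2] F [-0.2  0.1 -7.6] w 0.0255 t 7.03
```

View pics/side2.png

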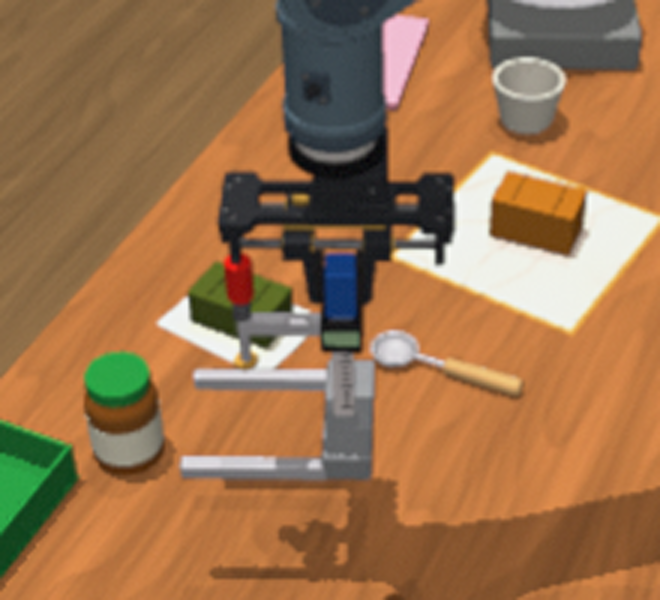

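Upright and clear of the counter, with the load reading 7.6 N. Turning to the brick's yaw and carrying it across.

Request:
servo_tool([
  {"tx":0,"ty":0,"tz":0,"ax":3,"ay":0,"az":0,"hand":1},
  {"tx":0,"ty":0,"tz":0,"ax":5,"ay":0,"az":0,"hand":1},
  {"tx":0,"ty":0,"tz":0,"ax":5,"ay":0,"az":0,"hand":1},
  {"tx":0,"ty":0,"tz":0,"ax":5,"ay":0,"az":0,"hand":1},
  {"tx":0,"ty":0,"tz":0,"ax":3,"ay":0,"az":0.1,"hand":1},
])

```text
time: 7.7
eef_pos: [0.535, 0.2292, 0.309]
orientation: [-166.7, 90.0, -164.7]
wrist_force: [0.4, -0.1, -8.4]
gripper_width: 0.0258
```

Request:
servo_tool([
  {"tx":0,"ty":-0.01,"tz":-0.0025,"ax":0,"ay":0,"az":0,"hand":1},
  {"tx":0,"ty":-0.02,"tz":-0.005,"ax":0,"ay":0,"az":0,"hand":1},
  {"tx":0,"ty":-0.03,"tz":-0.0075,"ax":0,"ay":0,"az":0,"hand":1},
  {"tx":0,"ty":-0.036,"tz":-0.009,"ax":0,"ay":0,"az":0,"hand":1},
  {"tx":0,"ty":-0.036,"tz":-0.009,"ax":0,"ay":0,"az":0,"hand":1},
])

```text
time: 8.32
eef_pos: [0.5064, 0.0932, 0.3095]
orientation: [-82.6, 89.9, -80.5]
wrist_force: [0.8, 0.7, -7.9]
gripper_width: 0.0258
```

Request:
servo_tool([
  {"tx":0,"ty":-0.036,"tz":-0.009,"ax":0,"ay":0,"az":0,"hand":1},
  {"tx":0,"ty":-0.036,"tz":-0.009,"ax":0,"ay":0,"az":0,"hand":1},
  {"tx":0,"ty":-0.036,"tz":-0.009,"ax":0,"ay":0,"az":0,"hand":1},
  {"tx":0,"ty":-0.036,"tz":-0.009,"ax":0,"ay":0,"az":0,"hand":1},
  {"tx":0,"ty":-0.036,"tz":-0.009,"ax":0,"ay":0,"az":0,"hand":1},
])

```text
time: 8.95
eef_pos: [0.4674, -0.088, 0.3096]
orientation: [-78.7, 90.0, -76.7]
wrist_force: [0.7, -0.2, -7.5]
gripper_width: 0.0258
```

```bash
python3 - <<'E'
from h import *
delta([.429,-.251,.31],2)
E
```

```text
turn [0.09 0.01 0.05] for yaw 2 shift after turn mm [  -0.4 -161.6  -44.1]
turn [-1.7991e+02 -7.0000e-02  1.0000e-02] for yaw 182 shift after turn mm [ -0.4 161.6  44.1]
shift now mm [  -0.2 -161.5  -44.3] | pos [ 0.4674 -0.088   0.3096] q [ 31.1  12.4 -29.6 108.9   7.1  60.4   0.6] F [ 0.7 -0.2 -7.5] w 0.0258 t 8.95
```

Request:
servo_tool([
  {"tx":0,"ty":-0.034,"tz":-0.009,"ax":0,"ay":0,"az":0,"hand":1},
  {"tx":0,"ty":-0.034,"tz":-0.009,"ax":0,"ay":0,"az":0,"hand":1},
  {"tx":0,"ty":-0.034,"tz":-0.009,"ax":0,"ay":0,"az":0,"hand":1},
  {"tx":0,"ty":-0.03,"tz":-0.009,"ax":0,"ay":0,"az":0,"hand":1},
  {"tx":0,"ty":-0.02,"tz":-0.006,"ax":0,"ay":0,"az":0,"hand":1},
])

```text
time: 9.57
eef_pos: [0.4304, -0.2417, 0.3095]
orientation: [-114.0, 89.9, -112.0]
wrist_force: [0.0, 1.3, -7.7]
gripper_width: 0.0259
```

Request:
servo_tool([
  {"tx":0,"ty":-0.007,"tz":-0.002,"ax":0,"ay":0,"az":0,"hand":1},
  {"tx":0,"ty":0,"tz":0,"ax":0,"ay":0,"az":0,"hand":1},
  {"tx":0,"ty":0,"tz":0,"ax":0,"ay":0,"az":0,"hand":1},
  {"tx":0,"ty":0,"tz":0,"ax":0,"ay":0,"az":0,"hand":1},
  {"tx":0,"ty":0,"tz":0,"ax":0,"ay":0,"az":0,"hand":1},
])

```text
time: 10.2
eef_pos: [0.431, -0.2454, 0.3096]
orientation: [21.5, 90.0, 23.7]
wrist_force: [0.6, -0.4, -7.7]
gripper_width: 0.0263
```

```bash
python3 - <<'E'
from h import *
delta([.429,-.251,.31],2)
for n in('side','top'):
    im,d=arm.grab_frame(n); np.savez(n+'3.npz',im=im,d=d)
    x0,y0,x1,y1,s=(300,60,450,230,3.5) if n=='side' else (350,170,460,280,5)
    cv2.imwrite(f'pics/{n}3.png',cv2.resize(im[y0:y1,x0:x1,::-1],None,fx=s,fy=s,interpolation=cv2.INTER_CUBIC))
a=cv2.imread('pics/side3.png');b=cv2.imread('pics/top3.png')[:a.shape[0]]
b=cv2.resize(b,(270,a.shape[0]*270//b.shape[1])) if False else b
h=max(a.shape[0],b.shape[0]);c=np.zeros((h,a.shape[1]+b.shape[1],3),np.uint8);c[:a.shape[0],:a.shape[1]]=a;c[:b.shape[0],a.shape[1]:]=b
cv2.imwrite('pics/both3.png',cv2.resize(c,None,fx=.72,fy=.72) if c.shape[1]>800 else c)
E
```

```text
turn [ 0.18  0.03 -0.01] for yaw 2 shift after turn mm [-0.4 -5.5 -2.2]
turn [-1.7982e+02  2.0000e-02  5.0000e-02] for yaw 182 shift after turn mm [-0.4  5.5  2.2]
shift now mm [-0.4 -5.5 -2.2] | pos [ 0.431  -0.2454  0.3096] q [ 44.4  13.9 -23.4 106.6   6.2  60.8  20.8] F [ 0.6 -0.4 -7.7] w 0.0263 t 10.2
```

View pics/both3.png

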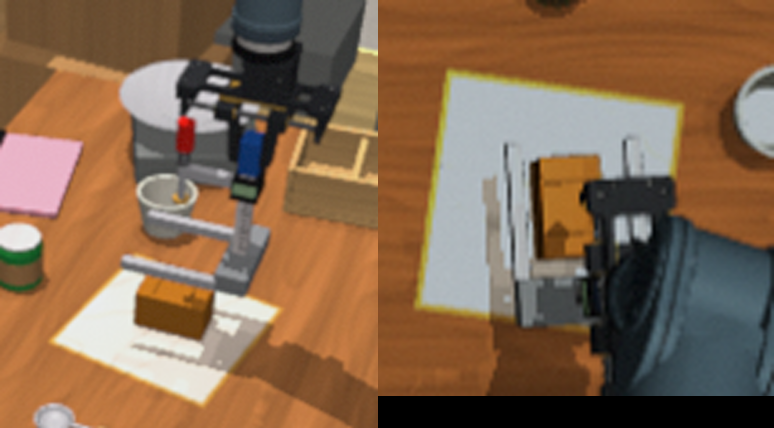

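The side view shows the gauge held above the slab. In the top view the runners pass left and right of the ochre brick with the brick in the gap. Measuring the residual offset from runner points and the knob.

```bash
python3 - <<'E'
from h import *
def fit(n,m,z,lab):
    uv=np.argwhere(m)[:,::-1]
    W=onz(n,uv,z)[:,:2]; c=W.mean(0); w,v=np.linalg.eigh(np.cov(W.T)); 
    print(n,lab,len(W),'mean',c.round(4),'yaw',np.degrees(np.arctan(v[1,1]/v[0,1])).round(2),'x',W[:,0].min().round(4),W[:,0].max().round(4),'y@.514',(c[1]+v[1,1]/v[0,1]*(.514-c[0])).round(4))
for n in('top','side'):
    D=np.load(n+'3.npz');im,d=D['im'],D['d'];C=cloud(n,d);hsv=cv2.cvtColor(im,cv2.COLOR_RGB2HSV)
    g=(hsv[:,:,1]<80)&(abs(C[:,:,2]-.139)<.010)&(C[:,:,0]>.46)&(C[:,:,0]<.59)&(abs(C[:,:,1]+.25)<.075)
    for lab,k in(('left',g&(C[:,:,1]>-.25)),('right',g&(C[:,:,1]<-.25))):
        if k.sum()>15: fit(n,k,.141,lab); print('  z median',np.median(C[k][:,2]).round(4), 'z front/back', np.median(C[k&(C[:,:,0]>.54)][:,2]).round(4),np.median(C[k&(C[:,:,0]<.5)][:,2]).round(4))
    o=(hsv[:,:,0]>9)&(hsv[:,:,0]<23)&(hsv[:,:,1]>180)&(abs(C[:,:,2]-.058)<.006)&(abs(C[:,:,0]-.515)<.07)&(abs(C[:,:,1]+.25)<.06)
    fit(n,o,.058,'brick')
    r=((hsv[:,:,0]<6)|(hsv[:,:,0]>174))&(hsv[:,:,1]>170)&(C[:,:,2]>.27)&(C[:,:,2]<.34)
    if r.sum()>5: print(n,'knob',r.sum(),C[r].min(0).round(3),C[r].max(0).round(3)); 
    t=r&(abs(C[:,:,2]-.328)<.006)
    if t.sum()>5: fit(n,t,.328,'knobtop')
E
```

```text
top left 155 mean [ 0.5144 -0.1869] yaw 2.42 x 0.4602 0.5701 y@.514 -0.1869
  z median 0.14 z front/back 0.1401 0.1406
top right 86 mean [ 0.5294 -0.2968] yaw 2.73 x 0.4784 0.5749 y@.514 -0.2975
  z median 0.1404 z front/back 0.1416 0.1388
top brick 311 mean [ 0.5164 -0.2453] yaw -4.12 x 0.4675 0.5618 y@.514 -0.2452
side left 169 mean [ 0.5153 -0.182 ] yaw 2.31 x 0.4587 0.5714 y@.514 -0.1821
  z median 0.1388 z front/back 0.1388 0.1388
side right 165 mean [ 0.5177 -0.2917] yaw 1.47 x 0.4584 0.5756 y@.514 -0.2918
  z median 0.1386 z front/back 0.1376 0.1394
side brick 223 mean [ 0.513  -0.2401] yaw 0.51 x 0.4637 0.5617 y@.514 -0.2401
side knob 79 [ 0.506 -0.251  0.287] [ 0.527 -0.229  0.33 ]
side knobtop 21 mean [ 0.5168 -0.2375] yaw -63.41 x 0.5067 0.5259 y@.514 -0.232
```

The mid-gap sits about 8.5 mm to +y of the brick centre and 2 mm too far in x, on both cameras. Yaw and tilt are fine. Correcting, then descending.

Request:
servo_tool([
  {"tx":0,"ty":-0.004,"tz":-0.001,"ax":0,"ay":0,"az":0,"hand":1},
  {"tx":0,"ty":-0.0043,"tz":-0.001,"ax":0,"ay":0,"az":0,"hand":1},
  {"tx":0,"ty":0,"tz":0,"ax":0,"ay":0,"az":0,"hand":1},
  {"tx":0.01,"ty":0,"tz":0,"ax":0,"ay":0,"az":0,"hand":1},
  {"tx":0.01,"ty":0,"tz":0,"ax":0,"ay":0,"az":0,"hand":1},
])

```text
time: 10.92
eef_pos: [0.429, -0.2541, 0.2887]
orientation: [71.2, 90.0, 73.3]
wrist_force: [0.6, -0.4, -8.0]
gripper_width: 0.0256
```

Request:
servo_tool([
  {"tx":0.005,"ty":0,"tz":0,"ax":0,"ay":0,"az":0,"hand":1},
  {"tx":0.003,"ty":0,"tz":0,"ax":0,"ay":0,"az":0,"hand":1},
  {"tx":0,"ty":0,"tz":0,"ax":0,"ay":0,"az":0,"hand":1},
  {"tx":0,"ty":0,"tz":0,"ax":0,"ay":0,"az":0,"hand":1},
])

```text
time: 11.42
eef_pos: [0.4294, -0.2544, 0.2818]
orientation: [-11.7, 89.9, -9.6]
wrist_force: [-0.0, 0.1, -6.8]
gripper_width: 0.0259
```

```bash
python3 - <<'E'
from h import *
delta([.429,-.2535,.185],2)
D=arm.grab_frame('top');im,d=D;C=cloud('top',d);hsv=cv2.cvtColor(im,cv2.COLOR_RGB2HSV)
z0=arm.read_state()['eef_pos'][2]-.1846+.016
g=(hsv[:,:,1]<80)&(abs(C[:,:,2]-z0)<.010)&(C[:,:,0]>.46)&(C[:,:,0]<.59)&(abs(C[:,:,1]+.25)<.085)
for k in(g&(C[:,:,1]>-.25),g&(C[:,:,1]<-.25)):
    W=onz('top',np.argwhere(k)[:,::-1],z0)[:,:2];f=np.polyfit(W[:,0],W[:,1],1);print(k.sum(),np.polyval(f,.514),np.degrees(f[0]),np.median(C[k][:,2]),z0,W[:,0].max())
E
```

```text
turn [0.12 0.06 0.01] for yaw 2 shift after turn mm [96.8  0.9 -0.3]
turn [-1.7988e+02 -2.0000e-02  9.0000e-02] for yaw 182 shift after turn mm [96.8 -0.9  0.3]
shift now mm [96.8  1.  -0.4] | pos [ 0.4294 -0.2544  0.2818] q [ 44.7  15.9 -22.8 108.1   7.2  57.3  20.9] F [-0.   0.1 -6.8] w 0.0259 t 11.43
146 -0.19592074228030934 2.1158051344175828 0.11319204454511156 0.11326073363730425 0.5686564870116463
81 -0.30657756568470224 2.7152151315269735 0.11210294392920184 0.11326073363730425 0.5703787402519018
```

Now centred: mid-gap y is -0.2512 against the brick's -0.2507. Lowering.

Request:
servo_tool([
  {"tx":0.014,"ty":0,"tz":0,"ax":0,"ay":0,"az":0,"hand":1},
  {"tx":0.018,"ty":0,"tz":0,"ax":0,"ay":0,"az":0,"hand":1},
  {"tx":0.018,"ty":0,"tz":0,"ax":0,"ay":0,"az":0,"hand":1},
  {"tx":0.016,"ty":0,"tz":0,"ax":0,"ay":0,"az":0,"hand":1},
  {"tx":0.01,"ty":0,"tz":0,"ax":0,"ay":0,"az":0,"hand":1},
])

```text
time: 12.1
eef_pos: [0.4288, -0.2541, 0.2043]
orientation: [118.4, 89.9, 120.6]
wrist_force: [-0.9, 0.4, -8.3]
gripper_width: 0.0258
```

Request:
servo_tool([
  {"tx":0.008,"ty":0,"tz":0,"ax":0,"ay":0,"az":0,"hand":1},
  {"tx":0.004,"ty":0,"tz":0,"ax":0,"ay":0,"az":0,"hand":1},
  {"tx":0.002,"ty":0,"tz":0,"ax":0,"ay":0,"az":0,"hand":1},
  {"tx":0.002,"ty":0,"tz":0,"ax":0,"ay":0,"az":0,"hand":1},
  {"tx":0,"ty":0,"tz":0,"ax":0,"ay":0,"az":0,"hand":1},
])

```text
time: 12.72
eef_pos: [0.4292, -0.2544, 0.1897]
orientation: [-0.9, 90.0, 1.2]
wrist_force: [-0.7, 0.7, -8.0]
gripper_width: 0.0257
```

Request:
servo_tool([
  {"tx":0.0015,"ty":0,"tz":0,"ax":0,"ay":0,"az":0,"hand":1},
  {"tx":0.0015,"ty":0,"tz":0,"ax":0,"ay":0,"az":0,"hand":1},
  {"tx":0.001,"ty":0,"tz":0,"ax":0,"ay":0,"az":0,"hand":1},
  {"tx":0,"ty":0,"tz":0,"ax":0,"ay":0,"az":0,"hand":1},
])

```text
time: 13.22
eef_pos: [0.4291, -0.2543, 0.1855]
orientation: [32.2, 90.0, 34.3]
wrist_force: [-0.3, 0.4, -7.7]
gripper_width: 0.0255
```

Request:
servo_tool([
  {"tx":0.0005,"ty":0,"tz":0,"ax":0,"ay":0,"az":0,"hand":1},
  {"tx":0.0005,"ty":0,"tz":0,"ax":0,"ay":0,"az":0,"hand":1},
  {"tx":0,"ty":0,"tz":0,"ax":0,"ay":0,"az":0,"hand":1},
])

```text
time: 13.6
eef_pos: [0.4293, -0.2544, 0.1847]
orientation: [-0.6, 90.0, 1.5]
wrist_force: [-0.9, 0.5, -6.5]
gripper_width: 0.0255
```

Request:
servo_tool([
  {"tx":0.0005,"ty":0,"tz":0,"ax":0,"ay":0,"az":0,"hand":1},
  {"tx":0.0005,"ty":0,"tz":0,"ax":0,"ay":0,"az":0,"hand":1},
  {"tx":0,"ty":0,"tz":0,"ax":0,"ay":0,"az":0,"hand":1},
])

```text
time: 13.98
eef_pos: [0.4295, -0.2544, 0.1846]
orientation: [-26.8, 89.9, -24.7]
wrist_force: [-3.2, 2.0, 6.1]
gripper_width: 0.026
```

Landed: the force has gone from -7.7 to +6 N. Easing off slightly and letting go.

Request:
servo_tool([
  {"tx":-0.0004,"ty":0,"tz":0,"ax":0,"ay":0,"az":0,"hand":1},
  {"tx":0,"ty":0,"tz":0,"ax":0,"ay":0,"az":0,"hand":0.6},
  {"tx":0,"ty":0,"tz":0,"ax":0,"ay":0,"az":0,"hand":0.4},
  {"tx":0,"ty":0,"tz":0,"ax":0,"ay":0,"az":0,"hand":0.3},
  {"tx":0,"ty":0,"tz":0,"ax":0,"ay":0,"az":0,"hand":0.3},
])

```text
time: 14.6
eef_pos: [0.4293, -0.2544, 0.1839]
orientation: [5.0, 90.0, 7.1]
wrist_force: [-0.2, 0.2, 0.6]
gripper_width: 0.0612
```

Request:
servo_tool([
  {"tx":-0.01,"ty":0,"tz":0,"ax":0,"ay":0,"az":0,"hand":0.3},
  {"tx":-0.03,"ty":0,"tz":0,"ax":0,"ay":0,"az":0,"hand":0.3},
  {"tx":-0.03,"ty":0,"tz":0,"ax":0,"ay":0,"az":0,"hand":0.3},
  {"tx":-0.03,"ty":0,"tz":0,"ax":0,"ay":0,"az":0,"hand":0.3},
  {"tx":0,"ty":0,"tz":0,"ax":0,"ay":0,"az":0,"hand":0.3},
])

```text
time: 15.22
eef_pos: [0.4305, -0.255, 0.2867]
orientation: [-29.7, 89.7, -27.6]
wrist_force: [-0.4, -1.0, 0.1]
gripper_width: 0.0612
```

```bash
python3 - <<'E'
from h import *
delta([.514,-.2512,.26],2)
im,d=arm.grab_frame('side'); np.savez('side4.npz',im=im,d=d)
cv2.imwrite('pics/side4.png',cv2.resize(im[80:240,300:450,::-1],None,fx=3.5,fy=3.5,interpolation=cv2.INTER_CUBIC))
topface('side',im,d,'red',(320,90,400,200),.203,.006);topface('side',im,d,'blue',(320,90,400,200),.201,.006);topface('side',im,d,'ochre',(345,160,395,200),.058,.006)
E
```

```text
turn [0.11 0.28 0.16] for yaw 2 shift after turn mm [26.7  0.8 83.6]
turn [-179.89   -0.25    0.44] for yaw 182 shift after turn mm [ 26.7  -0.8 -83.6]
shift now mm [27.1  0.7 83.4] | pos [ 0.4305 -0.255   0.2867] q [ 44.9  15.6 -23.  107.8   7.2  57.7  20.9] F [-0.4 -1.   0.1] w 0.0612 t 15.22
side red 63 21 z pct [0.1645 0.1906 0.2028 0.2053]
  mean [ 0.5136 -0.2461] rect [ 512.8 -244.1] [16.3 22.8] 24.0
side blue 105 30 z pct [0.154  0.1796 0.2007 0.2024]
  mean [ 0.4318 -0.2485] rect [ 432.4 -248.9] [16.1 28.7] 17.3
side ochre 588 282 z pct [0.0064 0.0516 0.0601 0.0631]
  mean [ 0.5134 -0.2468] rect [ 514.5 -246.3] [96.  65.6] 5.5
```

View pics/side4.png

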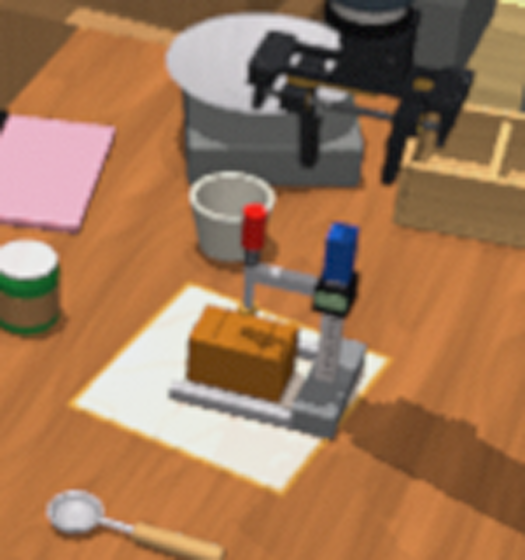

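The gauge stands astride the brick. Knob (0.5136, -0.2461) and brick centre (0.5134, -0.2468) agree to 1 mm in the same camera, and the foot reads at its top stop. Moving over the knob with fingers closed.

Request:
servo_tool([
  {"tx":0,"ty":0,"tz":0.024,"ax":0,"ay":0,"az":0,"hand":1},
  {"tx":0,"ty":0,"tz":0.03,"ax":0,"ay":0,"az":0,"hand":1},
  {"tx":0,"ty":0,"tz":0.02,"ax":0,"ay":0,"az":0,"hand":1},
  {"tx":0,"ty":0.0005,"tz":0.01,"ax":0,"ay":0.2,"az":0.1,"hand":1},
  {"tx":0,"ty":0,"tz":0,"ax":0,"ay":0,"az":0,"hand":1},
])

```text
time: 15.9
eef_pos: [0.5129, -0.2504, 0.2832]
orientation: [146.6, 89.7, 148.8]
wrist_force: [-0.7, 0.0, -0.2]
gripper_width: 0.0139
```

Request:
servo_tool([
  {"tx":0.01,"ty":0,"tz":0,"ax":0,"ay":0,"az":0,"hand":1},
  {"tx":0.016,"ty":0,"tz":0,"ax":0,"ay":0,"az":0,"hand":1},
  {"tx":0.015,"ty":0,"tz":0,"ax":0,"ay":0,"az":0,"hand":1},
  {"tx":0.01,"ty":0,"tz":0,"ax":0,"ay":0,"az":0,"hand":1},
  {"tx":0,"ty":0,"tz":0,"ax":0,"ay":0,"az":0,"hand":1},
])

```text
time: 16.52
eef_pos: [0.5123, -0.2504, 0.232]
orientation: [149.0, 89.7, 151.1]
wrist_force: [-0.4, -0.1, -0.8]
gripper_width: 0.0005
```

```bash
python3 - <<'E'
from h import *
delta([.5142,-.2513,.222],2)
im,d=arm.grab_frame('side')
cv2.imwrite('pics/side5.png',cv2.resize(im[100:220,320:420,::-1],None,fx=4.5,fy=4.5,interpolation=cv2.INTER_CUBIC))
E
```

```text
turn [ 0.12 -0.26 -0.16] for yaw 2 shift after turn mm [10.  -0.9  1.8]
turn [-179.88    0.25   -0.41] for yaw 182 shift after turn mm [10.   0.9 -1.8]
shift now mm [10.  -1.   1.9] | pos [ 0.5123 -0.2504  0.232 ] q [ 38.4  26.6 -22.2 100.7  11.8  55.4  13.7] F [-0.4 -0.1 -0.8] w 0.0005 t 16.52
```

View pics/side5.png

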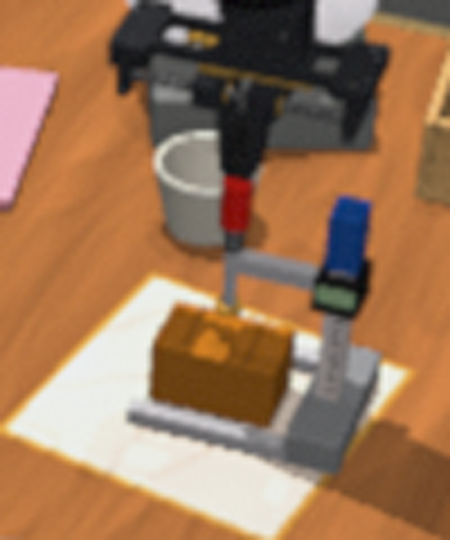

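The closed tips stand right above the red knob (crop 237,175). Lowering gently and watching the force.

Request:
servo_tool([
  {"tx":0,"ty":-0.0008,"tz":0.0015,"ax":0,"ay":-0.2,"az":-0.1,"hand":1},
  {"tx":0.003,"ty":0,"tz":0,"ax":0,"ay":0,"az":0,"hand":1},
  {"tx":0.003,"ty":0,"tz":0,"ax":0,"ay":0,"az":0,"hand":1},
  {"tx":0.003,"ty":0,"tz":0,"ax":0,"ay":0,"az":0,"hand":1},
  {"tx":0.002,"ty":0,"tz":0,"ax":0,"ay":0,"az":0,"hand":1},
])

```text
time: 17.2
eef_pos: [0.5144, -0.2514, 0.2218]
orientation: [32.9, 90.0, 35.1]
wrist_force: [-1.1, 0.0, 1.7]
gripper_width: 0.0005
```

Request:
servo_tool([
  {"tx":0.002,"ty":0,"tz":0,"ax":0,"ay":0,"az":0,"hand":1},
  {"tx":0.002,"ty":0,"tz":0,"ax":0,"ay":0,"az":0,"hand":1},
  {"tx":0.002,"ty":0,"tz":0,"ax":0,"ay":0,"az":0,"hand":1},
  {"tx":0.002,"ty":0,"tz":0,"ax":0,"ay":0,"az":0,"hand":1},
  {"tx":0.002,"ty":0,"tz":0,"ax":0,"ay":0,"az":0,"hand":1},
])

```text
time: 17.82
eef_pos: [0.5144, -0.2514, 0.2119]
orientation: [18.1, 90.0, 20.2]
wrist_force: [-1.1, 1.5, 1.7]
gripper_width: 0.0007
```

Request:
servo_tool([
  {"tx":0.002,"ty":0,"tz":0,"ax":0,"ay":0,"az":0,"hand":1},
  {"tx":0.002,"ty":0,"tz":0,"ax":0,"ay":0,"az":0,"hand":1},
  {"tx":0.002,"ty":0,"tz":0,"ax":0,"ay":0,"az":0,"hand":1},
  {"tx":0.002,"ty":0,"tz":0,"ax":0,"ay":0,"az":0,"hand":1},
  {"tx":0,"ty":0,"tz":0,"ax":0,"ay":0,"az":0,"hand":1},
])

```text
time: 18.45
eef_pos: [0.5144, -0.2514, 0.2039]
orientation: [22.0, 90.0, 24.1]
wrist_force: [-1.6, 0.3, 2.6]
gripper_width: 0.0005
```

Request:
servo_tool([
  {"tx":0.0015,"ty":0,"tz":0,"ax":0,"ay":0,"az":0,"hand":1},
  {"tx":0.0015,"ty":0,"tz":0,"ax":0,"ay":0,"az":0,"hand":1},
  {"tx":0.0015,"ty":0,"tz":0,"ax":0,"ay":0,"az":0,"hand":1},
  {"tx":0.0015,"ty":0,"tz":0,"ax":0,"ay":0,"az":0,"hand":1},
  {"tx":0.001,"ty":0,"tz":0,"ax":0,"ay":0,"az":0,"hand":1},
])

```text
time: 19.08
eef_pos: [0.5145, -0.2514, 0.1969]
orientation: [13.0, 90.0, 15.2]
wrist_force: [-1.1, -0.1, 1.8]
gripper_width: 0.0002
```

Request:
servo_tool([
  {"tx":0.001,"ty":0,"tz":0,"ax":0,"ay":0,"az":0,"hand":1},
  {"tx":0.001,"ty":0,"tz":0,"ax":0,"ay":0,"az":0,"hand":1},
  {"tx":0.001,"ty":0,"tz":0,"ax":0,"ay":0,"az":0,"hand":1},
  {"tx":0,"ty":0,"tz":0,"ax":0,"ay":0,"az":0,"hand":1},
])

```text
time: 19.58
eef_pos: [0.5145, -0.2514, 0.1942]
orientation: [0.1, 90.0, 2.3]
wrist_force: [-2.3, 0.7, 5.8]
gripper_width: 0.0005
```

Request:
servo_tool([
  {"tx":0.001,"ty":0,"tz":0,"ax":0,"ay":0,"az":0,"hand":1},
  {"tx":0.001,"ty":0,"tz":0,"ax":0,"ay":0,"az":0,"hand":1},
  {"tx":0.001,"ty":0,"tz":0,"ax":0,"ay":0,"az":0,"hand":1},
  {"tx":0.001,"ty":0,"tz":0,"ax":0,"ay":0,"az":0,"hand":1},
  {"tx":0,"ty":0,"tz":0,"ax":0,"ay":0,"az":0,"hand":1},
])

```text
time: 20.2
eef_pos: [0.5145, -0.2514, 0.1906]
orientation: [-14.5, 90.0, -12.4]
wrist_force: [-3.0, 1.3, 8.1]
gripper_width: 0.0007
```

Request:
servo_tool([
  {"tx":0.001,"ty":0,"tz":0,"ax":0,"ay":0,"az":0,"hand":1},
  {"tx":0,"ty":0,"tz":0,"ax":0,"ay":0,"az":0,"hand":1},
  {"tx":0,"ty":0,"tz":0,"ax":0,"ay":0,"az":0,"hand":1},
  {"tx":0,"ty":0,"tz":0,"ax":0,"ay":0,"az":0,"hand":1},
  {"tx":0,"ty":0,"tz":0,"ax":0,"ay":0,"az":0,"hand":1},
])

```text
time: 20.82
eef_pos: [0.5145, -0.2514, 0.1897]
orientation: [-18.7, 90.0, -16.6]
wrist_force: [-3.3, 0.9, 8.8]
gripper_width: 0.0001
```

```bash
python3 - <<'E'
from h import *
im,d=arm.grab_frame('side')
cv2.imwrite('pics/side6.png',cv2.resize(im[100:220,320:420,::-1],None,fx=4.5,fy=4.5,interpolation=cv2.INTER_CUBIC))
F=[]
print(arm.read_state()['wrist_force'],arm.read_state()['eef_pos'])
E
```

```text
[-3.52345184  1.23284088  8.78262544] [ 0.51456513 -0.25141127  0.18971214]
```

View pics/side6.png

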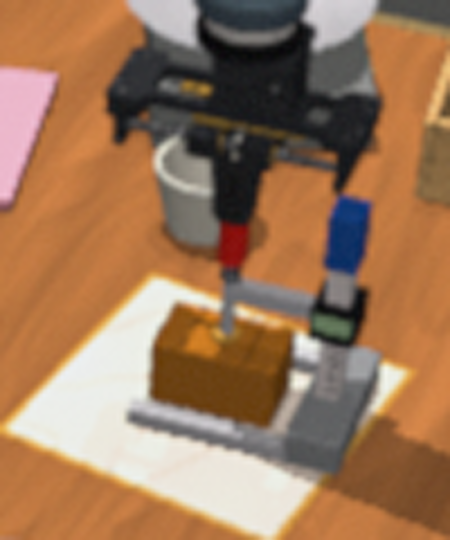

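The foot rests on the brick at (225,338), with the knob pushed at 8.8 N. Holding for over a second, then releasing slowly.

Request:
servo_tool([
  {"tx":0,"ty":0,"tz":0,"ax":0,"ay":0,"az":0,"hand":1},
  {"tx":0,"ty":0,"tz":0,"ax":0,"ay":0,"az":0,"hand":1},
  {"tx":0,"ty":0,"tz":0,"ax":0,"ay":0,"az":0,"hand":1},
  {"tx":0,"ty":0,"tz":0,"ax":0,"ay":0,"az":0,"hand":1},
  {"tx":0,"ty":0,"tz":0,"ax":0,"ay":0,"az":0,"hand":1},
])

```text
time: 21.5
eef_pos: [0.5145, -0.2514, 0.1897]
orientation: [-17.0, 90.0, -14.9]
wrist_force: [-3.0, 2.0, 9.4]
gripper_width: 0.0004
```

Request:
servo_tool([
  {"tx":0,"ty":0,"tz":0,"ax":0,"ay":0,"az":0,"hand":1},
  {"tx":0,"ty":0,"tz":0,"ax":0,"ay":0,"az":0,"hand":1},
  {"tx":0,"ty":0,"tz":0,"ax":0,"ay":0,"az":0,"hand":1},
  {"tx":0,"ty":0,"tz":0,"ax":0,"ay":0,"az":0,"hand":1},
  {"tx":0,"ty":0,"tz":0,"ax":0,"ay":0,"az":0,"hand":1},
])

```text
time: 22.12
eef_pos: [0.5145, -0.2514, 0.1897]
orientation: [-18.7, 90.0, -16.6]
wrist_force: [-4.2, 1.1, 8.5]
gripper_width: 0.0007
```

Request:
servo_tool([
  {"tx":-0.002,"ty":0,"tz":0,"ax":0,"ay":0,"az":0,"hand":1},
  {"tx":-0.003,"ty":0,"tz":0,"ax":0,"ay":0,"az":0,"hand":1},
  {"tx":-0.004,"ty":0,"tz":0,"ax":0,"ay":0,"az":0,"hand":1},
  {"tx":-0.004,"ty":0,"tz":0,"ax":0,"ay":0,"az":0,"hand":1},
  {"tx":-0.004,"ty":0,"tz":0,"ax":0,"ay":0,"az":0,"hand":1},
])

```text
time: 22.75
eef_pos: [0.5145, -0.2514, 0.2061]
orientation: [13.4, 90.0, 15.5]
wrist_force: [-0.8, -0.6, 2.5]
gripper_width: 0.0004
```

Request:
servo_tool([
  {"tx":-0.004,"ty":0,"tz":0,"ax":0,"ay":0,"az":0,"hand":1},
  {"tx":-0.004,"ty":0,"tz":0,"ax":0,"ay":0,"az":0,"hand":1},
  {"tx":-0.004,"ty":0,"tz":0,"ax":0,"ay":0,"az":0,"hand":1},
  {"tx":-0.004,"ty":0,"tz":0,"ax":0,"ay":0,"az":0,"hand":1},
  {"tx":-0.004,"ty":0,"tz":0,"ax":0,"ay":0,"az":0,"hand":1},
])

```text
time: 23.38
eef_pos: [0.5145, -0.2514, 0.2262]
orientation: [5.7, 90.0, 7.8]
wrist_force: [-0.6, -0.5, -0.3]
gripper_width: 0.0006
```

Request:
servo_tool([
  {"tx":-0.01,"ty":0,"tz":0,"ax":0,"ay":0,"az":0,"hand":1},
  {"tx":-0.025,"ty":0,"tz":0,"ax":0,"ay":0,"az":0,"hand":1},
  {"tx":-0.03,"ty":0,"tz":0,"ax":0,"ay":0,"az":0,"hand":1},
  {"tx":-0.03,"ty":0,"tz":0,"ax":0,"ay":0,"az":0,"hand":1},
  {"tx":0,"ty":0,"tz":0,"ax":0,"ay":0,"az":0,"hand":1},
])

```text
time: 24.0
eef_pos: [0.5158, -0.2518, 0.3239]
orientation: [-23.3, 89.7, -21.2]
wrist_force: [-0.4, -0.5, -1.3]
gripper_width: 0.0002
```

```bash
python3 - <<'E'
from h import *
im,d=arm.grab_frame('side')
cv2.imwrite('pics/side7.png',cv2.resize(im[60:280,220:450,::-1],None,fx=2.6,fy=2.6,interpolation=cv2.INTER_CUBIC))
topface('side',im,d,'red',(320,90,400,200),.203,.006);topface('side',im,d,'blue',(320,90,400,200),.201,.006);topface('side',im,d,'ochre',(345,160,395,200),.058,.006)
s=arm.read_state();print(s['time'],s['eef_pos'],s['wrist_force'],abs(s['dq']).max())
E
```

```text
side red 63 22 z pct [0.1643 0.19   0.2024 0.2056]
  mean [ 0.5147 -0.2455] rect [ 513. -244.] [16.7 22.8] 24.0
side blue 103 29 z pct [0.1491 0.1816 0.2008 0.2042]
  mean [ 0.4313 -0.2476] rect [ 432.4 -248.8] [16.  29.1] 17.3
side ochre 592 282 z pct [0.0064 0.0518 0.06   0.0627]
  mean [ 0.5136 -0.2469] rect [ 514.3 -246.8] [97.  65.1] 6.6
24.05 [ 0.51486752 -0.25153218  0.32205629] [-1.26179673  0.67585076 -0.55404899] 2.07059968541774
```

View pics/side7.png

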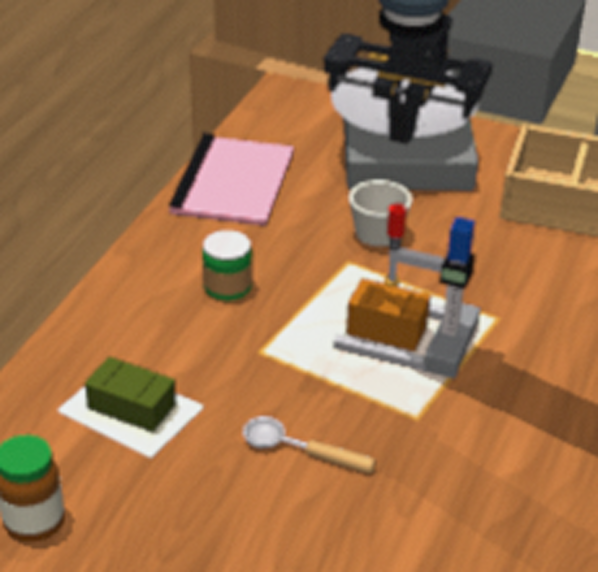

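The gauge stands over the brick with its slide back at the top. The gripper is clear and everything else is in place. Handing in.

```bash
python3 -c "
from rig import arm
print(arm.job_done())"
```

```text
the job is handed in; nothing more can be done
None
```

I set the height gauge down upright over the ochre brick on the slab and let go of it. I then pressed the red knob down with closed fingertips until the foot rested on the brick. I held it for about 1.3 s at roughly 9 N, eased it back up, and handed the job in at about 24 s.

**Last checks:**
- **Position:** in the side view the knob was at (0.515, -0.246) and the brick centre at (0.514, -0.247), so they agree to about 1–2 mm. The brick had not moved measurably from its place before the press.
- **Slide:** the knob top was back at 0.203 m, its top stop.
- **Surroundings:** the scoop, tin, jar, mortar and green brick looked undisturbed in the side view, and the gripper was well clear. I did not look at the brown bricks or check the top view again after the press.

**Disagreements:** the two cameras differed by about 4 mm in y throughout, so I compared positions only within the same camera. During the hold the wrist also read 3–4 N sideways, but the gauge did not visibly shift.

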